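# Find the rocking press board

### The arm

A 6-joint arm with a two-finger parallel gripper is mounted at the origin on the work surface. World frame = base frame: x ahead of the robot, y to its left, z up, the work surface at z = 0. Lengths are in m, angles in rad, forces in N, time in s.
With the tool pointing down it reaches from about 0.425 to 0.95 m from the base axis. Payload 3.5 kg.
Tool frame: the origin (TCP) lies midway between the tips of the shut fingers; the grasp point (between the pads) lies 19 mm behind it; z points along the fingers, y is the line along which they close (so a half turn about z gives the same grasp; the last joint's range is limited). The gripper opens to 85 mm and grips with 20 to 120 N. Pads are 22 mm wide; open, the fingers measure 114 mm over their backs; the gripper's body (76 mm by 85 mm) begins 54 mm behind the grasp point. The pads swing forward as they close: fully open they stand 13 mm farther back than shut.
Start: joints at [-1.269, 0.286, 1.577, -0, 1.279, -0.15], TCP at [0.295, -0.607, 0.231] pointing down, gripper open.
Joint ranges: [-2.77, 2.77], [-0.9, 2.22], [0.21, 2.48], [-1.53, 4.67], [0.24, 2.81], [-2.84, 2.84]. Speed limits (rad/s): [2.79, 2.79, 3.14, 3.14, 3.14, 3.14].

### API

Orientations are given as a unit quaternion [w, x, y, z].
In Python, from rig import ctrl gives the robot as it stands.
- The arm moves only by the tool play_rows, never from a script. Its arguments are lists of equal length, an entry for each row: "xyz": the shift along the tool's x, y, z in cm, a list of three; "turn": the turn about the tool's z in rad. In form: {"xyz": [[dx, dy, dz], ...], "turn": [turn, ...]}. A call has exactly 5 rows; each row is the pose to reach, as a shift and turn from the pose commanded when the call began, along the tool's axes at that moment; what a row does not reach only later rows make up. A row lasts 1/8 s, in which the tool goes at most 62.5 mm and 10.7 degrees, less where a joint would pass 70% of its speed; a pose out of reach is approached as far as the arm can. A call with a gripper value outside its range is refused whole. "jaw" is the finger opening in cm, from 0 to 8.54, set as the call begins (left out, the last holds). The fingers move at their own pace and stop on an object; "newtons" is the grip in N (left out, the last holds). Time passes only in rows, so rows that repeat a pose let the fingers close, or fill a call up. It gives the time, the measured TCP pose, the force, the opening and the grip force at its end, in the units of the state.
- ctrl.sense(): the state, without advancing time (a new reading comes with each control period).
- ctrl.snapshot(name): name is "side" or "top" or "wrist"; returns the picture (384x512x3 uint8, blue, green, red); there is no depth.
- ctrl.get_calibration(name): a dict with "camera_matrix" (3x3 intrinsics, pixels), "world_from_camera" (4x4, takes a point from camera to world coordinates). Camera axes: x right, y down, z forward; pixel columns grow to the right and rows downward; lengths in m; the calibration is good to about 2 mm. A picture is of the moment at which its call begins: read the wrist's pose just before it. get_calibration takes no time and is no camera call; for the wrist camera it gives the pose at the moment of the call.
- ctrl.finish_job(): hands the job in; it is judged then, once.
Trained networks look in the newest picture that a camera, given by its name, has taken for a name from the list of things; names that differ only in an ending like _2 or _b are one class to them, and where a whole thing is asked for, a point or a joint stands for the part that bears it (a point fixed in the world has none). Each returns a list of dicts, best first, with "confidence" (0 to 1); they miss things now and then, are a little off and sometimes report something else, mostly with a low value. They report only what shows in the picture. A call takes as long as a camera call. They do not tell look-alikes from the thing itself.
- ctrl.spot_in(camera, target): "at" ([column, row] in pixels, amid what is visible of it).
- ctrl.trace(camera, target): "pixels" (384x512 bool, what is visible of it) and "at" ([column, row] in pixels, amid what is visible of it).
The state is a dict: "time": time; "joint_pos": joint angles; "qd": joint speeds; "joint_efforts": joint torques, N m; "tool_pos": TCP position; "ee_rot": TCP orientation; "contact_force": force on the tool from outside, world axes, zero at the start; "moment": the same for the moment, N m; "opening": opening from 0.0 (shut) to 1.0 (fully open); "finger_force": force on a finger pad.
Only numpy, scipy, OpenCV 4.12 (cv2) and the standard library are available. Lean on these libraries where they do the work, as an engineer would, in place of code of your own. Each camera call takes 0.05 s, during which the arm holds its last target. There are 200 camera calls.

### The job

One of the two white tofu-press boards on the steel plate has a bellied underside and rocks. Test the left-hand board first, then the right-hand one: with the fingers press down firmly on its blue dot, let go, then on its orange dot in the opposite corner, and watch whether it tips. Then carry the rocking board by its wooden grip to the red tray and set it down flat inside, without dropping it, and there press one of its dots once more to make sure that it is the board that rocks and not the plate; leave the sound board lying where it is on the plate and don't disturb the other things.

Things in the scene. Friction and masses are not known exactly. Their poses are not given: they have to be found in the camera images.
- slab_top (a point): centre of the top face of the fixed flat steel plate, 180 mm (x) by 340 mm (y), 20 mm high, on which both boards lie side by side along its y; the left-hand board is the one at its +y (the robot's left), about 85 mm from the plate's centre, the right-hand one at -y
- board_1_mid (a point): centre (half-way up, 25 mm above the underside) of one of two look-alike white pressing boards of a tofu press, about 0.35 kg: a 110 x 110 mm plate, its top face 15 mm above its lowest point, with an upright wooden grip bar across the middle, 18 mm wide (along the board's x), 70 mm long (along its y) and 36 mm high, from 15 to 51 mm above the underside. Hold the bar across its 18 mm width. z is up. Either board may be the one that rocks, and either may lie left or right
- board_1_blue (a point): centre of the blue dot (22 mm across) on the top face of this board, near one corner, at x = +40, y = +40 mm from the board's centre
- board_1_orange (a point): centre of the orange dot (22 mm across) on the top face of this board, near the opposite corner, at x = -40, y = -40 mm from the board's centre
- board_2_mid (a point): centre (half-way up, 25 mm above the underside) of one of two look-alike white pressing boards of a tofu press, about 0.35 kg: a 110 x 110 mm plate, its top face 15 mm above its lowest point, with an upright wooden grip bar across the middle, 18 mm wide (along the board's x), 70 mm long (along its y) and 36 mm high, from 15 to 51 mm above the underside. Hold the bar across its 18 mm width. z is up. Either board may be the one that rocks, and either may lie left or right
- board_2_blue (a point): centre of the blue dot (22 mm across) on the top face of this board, near one corner, at x = +40, y = +40 mm from the board's centre
- board_2_orange (a point): centre of the orange dot (22 mm across) on the top face of this board, near the opposite corner, at x = -40, y = -40 mm from the board's centre
- tray_in (a point): centre of the inner floor (5 mm above the table) of the fixed shallow red tray, 200 x 200 mm outside, 190 x 190 mm inside, rim 40 mm above the table; its axes run along its sides, z up
- board_1: the same board as board_1_mid; origin at the centre of its underside. The sound board stays level under a press; the rocking one, resting on a flat 36 mm wide belly in its middle with its rim 4 mm off the plate, tips by about 0.06 rad under some 1 to 3 N on a dot (the pressed dot sinks 2 to 3 mm, the opposite dot rises about 5 mm) and rocks back level when let go
- board_2: the same board as board_2_mid; origin at the centre of its underside; see board_1
- bowl: bystander: steel bowl 100 mm across, 55 mm high, origin under its centre
- jar: bystander: amber jar with a yellow cap, 60 mm across, 90 mm high, origin under its centre
- spatula: bystander: spatula with a blue handle, about 280 mm long, lying flat on the table along its x axis
There are look-alikes about, which are no part of the job. Leave any turquoise look-alike of the board_1 alone.

How it is judged:
On the way, in this order (a step that is already met when the one before it is completed fails the run):
1. the left-hand board is pressed down with the fingers on its blue dot (over 3 N, within 25 mm of the dot) (((y of board_1_mid in the frame of slab_top above 0 m and contact force between the fingers and board_1 above 3 N and horizontal distance between the grasp point and board_1_blue below 0.025 m) or (y of board_2_mid in the frame of slab_top above 0 m and contact force between the fingers and board_2 above 3 N and horizontal distance between the grasp point and board_2_blue below 0.025 m))), for 0.1 s.
2. the left-hand board is pressed down with the fingers on its orange dot (over 3 N, within 25 mm of the dot) (((y of board_1_mid in the frame of slab_top above 0 m and contact force between the fingers and board_1 above 3 N and horizontal distance between the grasp point and board_1_orange below 0.025 m) or (y of board_2_mid in the frame of slab_top above 0 m and contact force between the fingers and board_2 above 3 N and horizontal distance between the grasp point and board_2_orange below 0.025 m))), for 0.1 s.
3. the right-hand board is pressed down with the fingers on its blue dot (over 3 N, within 25 mm of the dot) (((y of board_1_mid in the frame of slab_top below 0 m and contact force between the fingers and board_1 above 3 N and horizontal distance between the grasp point and board_1_blue below 0.025 m) or (y of board_2_mid in the frame of slab_top below 0 m and contact force between the fingers and board_2 above 3 N and horizontal distance between the grasp point and board_2_blue below 0.025 m))), for 0.1 s.
4. the right-hand board is pressed down with the fingers on its orange dot (over 3 N, within 25 mm of the dot) (((y of board_1_mid in the frame of slab_top below 0 m and contact force between the fingers and board_1 above 3 N and horizontal distance between the grasp point and board_1_orange below 0.025 m) or (y of board_2_mid in the frame of slab_top below 0 m and contact force between the fingers and board_2 above 3 N and horizontal distance between the grasp point and board_2_orange below 0.025 m))), for 0.1 s.
5. in the tray, the rocking board is pressed on either dot with the fingers (over 3 N, within 25 mm of the dot) and tips under it by over 0.03 rad (((x of board_1_mid in the frame of tray_in between -0.05 and 0.05 m and y of board_1_mid in the frame of tray_in between -0.05 and 0.05 m and height (world z) of board_1_mid below 0.042 m and contact force between the fingers and board_1 above 3 N and angle between board_1_mid's own z axis and vertical between 0.03 and 0.12 rad and (horizontal distance between the grasp point and board_1_blue below 0.025 m or horizontal distance between the grasp point and board_1_orange below 0.025 m)) or (x of board_2_mid in the frame of tray_in between -0.05 and 0.05 m and y of board_2_mid in the frame of tray_in between -0.05 and 0.05 m and height (world z) of board_2_mid below 0.042 m and contact force between the fingers and board_2 above 3 N and angle between board_2_mid's own z axis and vertical between 0.03 and 0.12 rad and (horizontal distance between the grasp point and board_2_blue below 0.025 m or horizontal distance between the grasp point and board_2_orange below 0.025 m)))), for 0.1 s.
At the end, for the whole second after the job is handed in: the rocking board lies at rest and flat (within 0.04 rad) on the tray's floor, its centre within 50 mm of the tray's centre along each side; the sound board lies level on the plate within 30 mm of where it began (((x of board_1_mid in the frame of tray_in between -0.05 and 0.05 m and y of board_1_mid in the frame of tray_in between -0.05 and 0.05 m and height (world z) of board_1_mid below 0.042 m and angle between board_1_mid's own z axis and vertical below 0.04 rad and linear speed of board_1 below 0.02 m/s and distance of board_2_mid from where it was at the start of the episode below 0.03 m and angle between board_2_mid's own z axis and vertical below 0.05 rad) or (x of board_2_mid in the frame of tray_in between -0.05 and 0.05 m and y of board_2_mid in the frame of tray_in between -0.05 and 0.05 m and height (world z) of board_2_mid below 0.042 m and angle between board_2_mid's own z axis and vertical below 0.04 rad and linear speed of board_2 below 0.02 m/s and distance of board_1_mid from where it was at the start of the episode below 0.03 m and angle between board_1_mid's own z axis and vertical below 0.05 rad))); the robot touches nothing.
It fails at once if a bystander is pushed more than 30 mm (distance of any of bowl, jar, spatula from where it was at the start of the episode above 0.03 m).
It fails at once if both boards are carried off or pushed more than 40 mm (the sound one must stay) (distance of each of board_1_mid, board_2_mid from where it was at the start of the episode above 0.04 m).
It fails at once if a board is dropped (falls freely faster than 0.6 m/s) ((contact force between the fingers and board_1 below 0.1 N and linear speed of board_1 above 0.6 m/s) or (contact force between the fingers and board_2 below 0.1 N and linear speed of board_2 above 0.6 m/s)).
It also fails if it takes over 72 s, if anything falls off the work surface, if the arm or the gripper's body presses on something with over 40 N, if the wrist force passes 120 N, or if a joint passes its speed limit or range.

## Working session

There is one attempt and no reset: what is moved stays moved. The work goes in short steps, Python scripts to look and compute and a tool call to move; the robot and the scene stay as the last step left them, time stands still between calls to the robot, and variables do not carry over. Pictures are saved under pics/ and viewed, at most 10 in all, crops included, and the job is handed in when it is done.

Besides the shell and the picture viewer there is one more tool, called by a JSON object that holds its "op" and its "data". play_rows: Moves the arm, as the interface text tells. Its arguments: {"type":"object","properties":{"xyz":{"type":"array"},"turn":{"type":"array"},"jaw":{"type":"number"},"newtons":{"type":"number"}},"required":["xyz","turn"]}

```bash
mkdir -p pics; cat > h.py <<'E'
from rig import ctrl
import numpy as np, cv2
def ray(cam,px,z):
    c=ctrl.get_calibration(cam);K=np.array(c["camera_matrix"]);T=np.array(c["world_from_camera"])
    d=T[:3,:3]@np.linalg.solve(K,[px[0],px[1],1.]);o=T[:3,3]
    return o+d*(z-o[2])/d[2]
def proj(cam,p):
    c=ctrl.get_calibration(cam);K=np.array(c["camera_matrix"]);T=np.linalg.inv(np.array(c["world_from_camera"]))
    q=K@(T[:3,:3]@np.array(p)+T[:3,3]);return q[:2]/q[2]
E
python3 - <<'E'
from h import *
np.set_printoptions(precision=4,suppress=True)
s=ctrl.sense();print(s)
ims=[]
for c in("top","side"):
    im=ctrl.snapshot(c);cv2.imwrite(f"pics/{c}0.png",im)
    print(c,ctrl.get_calibration(c))
    for t,z in(("board_1_mid",.045),("board_1_blue",.035),("board_1_orange",.035),("slab_top",.02),("tray_in",.005)):
        for d in ctrl.spot_in(c,t):print(c,t,round(d["confidence"],2),np.array(d["at"]),ray(c,d["at"],z))
E
```

```text
{'time': 0.0, 'joint_pos': array([-1.269 ,  0.2872,  1.5782,  0.    ,  1.2786, -0.15  ]), 'qd': array([-0.0008, -0.0014, -0.0014,  0.0012, -0.0006,  0.0011]), 'joint_efforts': array([  0.0003, -40.5982, -29.2625,  -0.0001,   0.0058,   0.    ]), 'tool_pos': array([ 0.2945, -0.6066,  0.2299]), 'ee_rot': array([-0.0012,  0.9746,  0.224 , -0.0001]), 'contact_force': array([ 0.1988, -0.5175,  0.8305]), 'moment': array([ 0.024 , -0.0197, -0.0044]), 'finger_force': 0.0, 'opening': 0.9996932040574854}
top {'camera_matrix': array([[371.7462,   0.    , 254.7577],
       [  0.    , 371.7462, 193.8468],
       [  0.    ,   0.    ,   1.    ]]), 'world_from_camera': array([[ 0.014 , -0.9926,  0.121 ,  0.4221],
       [-0.9999, -0.0139,  0.002 , -0.1001],
       [-0.0003, -0.121 , -0.9926,  1.0584],
       [ 0.    ,  0.    ,  0.    ,  1.    ]])}
top board_1_mid 0.91 [323.9 301.5] [ 0.2606 -0.2854  0.045 ]
top board_1_mid 0.66 [151.2 203.4] [0.5154 0.1851 0.045 ]
top board_1_mid 0.59 [331.  202.2] [ 0.5255 -0.3071  0.045 ]
top board_1_blue 0.95 [405.9 284.7] [ 0.3061 -0.5084  0.035 ]
top board_1_blu
[... 798 characters left out ...]
   ,  1.    ]])}
side board_1_mid 0.64 [335.7 173.4] [ 0.2891 -0.2738  0.045 ]
side board_1_mid 0.61 [337.4 139.2] [ 0.3186 -0.4564  0.045 ]
side board_1_mid 0.55 [275.7 156.5] [ 0.5186 -0.2931  0.045 ]
side board_1_blue 0.73 [339.4 137.4] [ 0.3142 -0.4806  0.035 ]
side board_1_blue 0.57 [274.3 155.6] [ 0.5277 -0.3062  0.035 ]
side board_1_blue 0.57 [335.4 177.4] [ 0.287  -0.2637  0.035 ]
side board_1_orange 0.89 [338.6 178.6] [ 0.275  -0.2613  0.035 ]
side board_1_orange 0.86 [336.3 137.5] [ 0.3256 -0.4764  0.035 ]
side board_1_orange 0.57 [271.3 152.7] [ 0.5431 -0.318   0.035 ]
side slab_top 0.55 [273.8 179.2] [ 0.4985 -0.2025  0.02  ]
side tray_in 0.92 [229.6 267.6] [0.5259 0.1855 0.005 ]
```

View pics/top0.png

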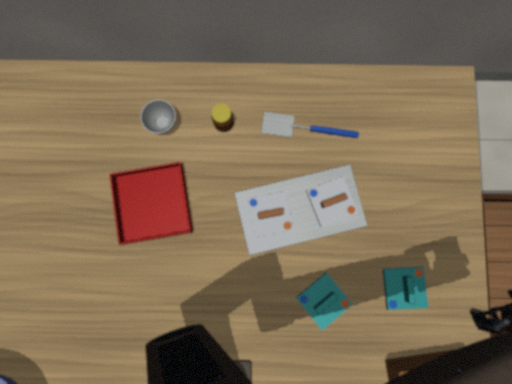

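View pics/side0.png

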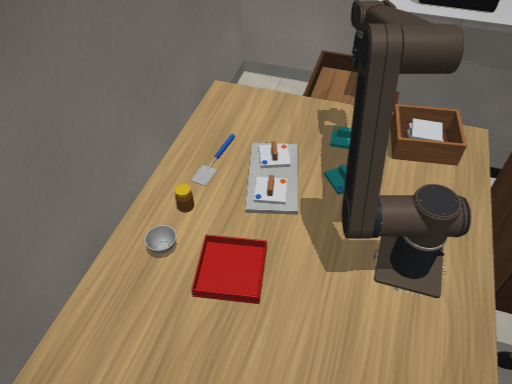

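The plate holds two white boards: the left one (top view) has its blue dot at (253,202), orange at (288,226) and grip at (271,213). The right one has blue at (313,193), orange at (351,210) and grip at (334,201). The tray is at about (151,204). The turquoise look-alikes, at (323,301) and (405,288), lie off the plate. I'll refine the dots by colour.

```bash
cat >> h.py <<'E'
def blobs(im,lo,hi,box,n=6):
    h=cv2.cvtColor(im,cv2.COLOR_BGR2HSV);m=cv2.inRange(h,np.array(lo),np.array(hi))
    k=np.zeros_like(m);x0,y0,x1,y1=box;k[y0:y1,x0:x1]=255;m&=k
    a,_,st,c=cv2.connectedComponentsWithStats(m)
    return [(c[i],st[i,4]) for i in range(1,a) if st[i,4]>=n],m
BL=((100,130,90),(130,255,255));OR=((5,150,200),(16,255,255));WD=((2,80,50),(16,200,185));RD=((0,180,60),(4,255,255))
E
python3 - <<'E'
from h import *
np.set_printoptions(precision=4,suppress=True)
for cam,box,tb in(("top",(235,160,370,255),(105,155,197,247)),("side",(245,140,300,212),(190,230,270,303))):
    im=cv2.imread(f"pics/{cam}0.png")
    for n,r,z in(("bl",BL,.035),("or",OR,.035),("wd",WD,.071)):
        for c,a in blobs(im,*r,box)[0]:print(cam,n,a,c,ray(cam,c,z))
    m=blobs(im,*RD,tb)[1]
    p=cv2.findNonZero(m);r=cv2.minAreaRect(p);b=cv2.boxPoints(r)
    q=np.array([ray(cam,x,.04) for x in b]);print("tray",b.tolist(),"\n",q,q.mean(0))
E
```

```text
top bl 25 [313.04 192.6 ] [ 0.5526 -0.2596  0.035 ]
top bl 22 [253.0909 202.0909] [ 0.5239 -0.0937  0.035 ]
top wd 137 [333.6423 199.9854] [ 0.5289 -0.3089  0.071 ]
top wd 40 [350.925 209.2  ] [ 0.5049 -0.3546  0.071 ]
top wd 137 [270.4015 212.9124] [ 0.492  -0.1404  0.071 ]
top wd 40 [287.2   224.925] [ 0.4608 -0.1852  0.071 ]
tray [[108.52090454101562, 174.41712951660156], [180.960205078125, 162.89268493652344], [191.94509887695312, 231.94053649902344], [119.50579833984375, 243.46498107910156]] 
 [[0.595  0.3089 0.04  ]
 [0.6303 0.1089 0.04  ]
 [0.4393 0.0717 0.04  ]
 [0.4054 0.2674 0.04  ]] [0.5175 0.1892 0.04  ]
side bl 14 [264.1429 161.9286] [ 0.5541 -0.2625  0.035 ]
side bl 17 [257.8235 196.1765] [ 0.5245 -0.0953  0.035 ]
side or 9 [283.4444 146.    ] [ 0.5093 -0.3677  0.035 ]
side or 10 [282.8 180.9] [ 0.4618 -0.1907  0.035 ]
side wd 85 [274.0471 149.8118] [ 0.5274 -0.2993  0.071 ]
side wd 102 [270.3333 184.7157] [ 0.4898 -0.1281  0.071 ]
tray [[191.01458740234375, 295.5401306152344], [198.27151489257812, 232.64671325683594], [266.7445068359375, 240.54745483398438], [259.4875793457031, 303.44085693359375]] 
 [[0.5897 0.326  0.04  ]
 [0.6579 0.1141 0.04  ]
 [0.4391 0.0766 0.04  ]
 [0.3949 0.2891 0.04  ]] [0.5204 0.2014 0.04  ]
```

{"op": "play_rows", "data": {"xyz": [[4, -3.3, 0], [8, -6.7, 0], [12, -10, 0], [16, -13.4, 0], [20, -16.7, 0]], "turn": [-0.13, -0.26, -0.4, -0.53, -0.66], "jaw": 0}}

```text
time: 1.23
tool_pos: [0.4023, -0.3681, 0.2316]
ee_rot: [0.0, 0.848, 0.529, 0.0]
contact_force: [1.2, -0.1, -0.4]
opening: -0.005
finger_force: 0.0
```

```bash
cat >> h.py <<'E'
from scipy.spatial.transform import Rotation as Ro
def go(p,yaw=None):
    "shift in cm (tool axes) and turn to reach world p with tool-x yaw (rad)"
    s=ctrl.sense();w,x,y,z=s["ee_rot"];R=Ro.from_quat([x,y,z,w]).as_matrix()
    y0=np.arctan2(R[1,0],R[0,0]);d=R.T@(np.array(p)-s["tool_pos"])*100
    print("t",s["time"],"pos",s["tool_pos"].round(4),"yaw",y0.round(3),"tilt",R[2,2].round(4),"F",s["contact_force"].round(2),"q",s["joint_pos"].round(2))
    print("shift",d.round(2),"turn",None if yaw is None else round(-(yaw-y0),3))
E
python3 -c "
from h import *
go([.524,-.0945,.12],1.775)"
```

```text
t 1.225 pos [ 0.4023 -0.3681  0.2316] yaw 1.116 tilt -1.0 F [ 1.17 -0.11 -0.43] q [-0.93 -0.    1.9   0.    1.24 -0.47]
shift [29.93 -1.1  11.15] turn -0.659
```

{"op": "play_rows", "data": {"xyz": [[6, 0, 0], [12, -0.4, 2], [18, -0.7, 4], [24, -1, 6], [29.9, -1.1, 8]], "turn": [-0.13, -0.26, -0.4, -0.53, -0.66]}}

```text
time: 1.85
tool_pos: [0.5242, -0.097, 0.1521]
ee_rot: [0.001, 0.631, 0.776, 0.0]
contact_force: [0.3, -0.8, 0.1]
opening: 0.002
finger_force: 0.0
```

```bash
python3 - <<'E'
from h import *
np.set_printoptions(precision=4,suppress=True)
go([.524,-.0945,.06],1.775)
im=ctrl.snapshot("wrist");cv2.imwrite("pics/w1.png",im)
B=(0,0,512,384)
for n,r,z in(("bl",BL,.035),("or",((3,130,150),(18,255,255)),.035)):
    for c,a in blobs(im,*r,B,60)[0]:print(n,a,c,ray("wrist",c,z))
E
```

```text
t 1.85 pos [ 0.5242 -0.097   0.1521] yaw 1.776 tilt -1.0 F [ 0.3  -0.84  0.14] q [-0.37  0.05  1.99 -0.    1.09 -0.58]
shift [0.25 0.02 9.21] turn 0.001
bl 302 [259.3013 182.9603] [ 0.5237 -0.0849  0.035 ]
bl 248 [ 17.0685 247.7621] [ 0.2833 -0.2114  0.035 ]
bl 95 [258.3474 317.0316] [ 0.5577 -0.2479  0.035 ]
or 234 [186.6325 252.5043] [ 0.4631 -0.1786  0.035 ]
or 150 [215.3267 255.8667] [ 0.4943 -0.1762  0.035 ]
```

View pics/w1.png

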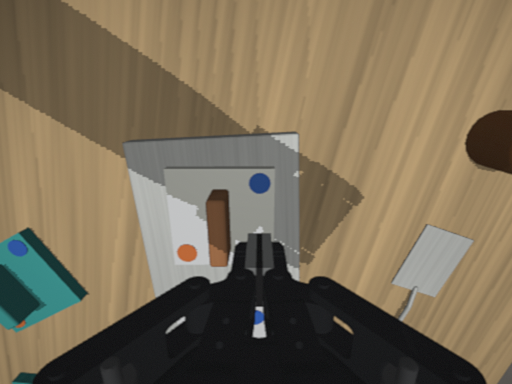

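The wrist picture shows the left board's blue dot at (259,183), its orange dot at (187,252), and the shut fingers at about (259,250). I'll re-measure now that the arm is still.

```bash
python3 - <<'E'
from h import *
np.set_printoptions(precision=4,suppress=True)
im=ctrl.snapshot("wrist");B=(100,130,300,290)
for n,r,z in(("bl",BL,.035),("or",((3,130,150),(18,255,255)),.035)):
    for c,a in blobs(im,*r,B,60)[0]:print(n,a,c,ray("wrist",c,z))
go([.524,-.092,.06],1.775);print(proj("wrist",ctrl.sense()["tool_pos"]))
E
```

```text
bl 301 [258.2359 190.6312] [ 0.5232 -0.0964  0.035 ]
or 201 [213.602 261.796] [ 0.492  -0.1878  0.035 ]
or 240 [184.8875 259.4917] [ 0.4606 -0.1915  0.035 ]
t 1.95 pos [ 0.5231 -0.0935  0.1496] yaw 1.78 tilt -1.0 F [ 0.71 -0.12  0.41] q [-0.37  0.06  2.    0.    1.09 -0.58]
shift [0.09 0.14 8.96] turn 0.005
[258.0896 246.7945]
```

{"op": "play_rows", "data": {"xyz": [[-0.1, 0, 2.5], [-0.2, 0, 5], [-0.2, 0, 7.5], [-0.2, 0, 9.5], [-0.2, 0, 10.5]], "turn": [0, 0, 0, 0, 0]}}

```text
time: 2.58
tool_pos: [0.5233, -0.1011, 0.0462]
ee_rot: [-0.001, 0.633, 0.774, -0.0]
contact_force: [0.1, 0.5, -0.7]
opening: -0.003
finger_force: 0.0
```

{"op": "play_rows", "data": {"xyz": [[0, 0, 0.2], [0, 0, 0.4], [0, 0, 0.6], [0, 0, 0.8], [0, 0, 0.8]], "turn": [0, 0, 0, 0, 0]}}

```text
time: 3.2
tool_pos: [0.5238, -0.1006, 0.0391]
ee_rot: [-0.0, 0.633, 0.775, 0.0]
contact_force: [-0.4, 0.2, -0.3]
opening: -0.002
finger_force: 0.0
```

{"op": "play_rows", "data": {"xyz": [[0, 0, 0.1], [0, 0, 0.2], [0, 0, 0.3], [0, 0, 0.4], [0, 0, 0.4]], "turn": [0, 0, 0, 0, 0]}}

```text
time: 3.82
tool_pos: [0.5238, -0.1007, 0.0351]
ee_rot: [-0.0, 0.633, 0.774, -0.0]
contact_force: [-0.1, 0.4, -0.3]
opening: -0.003
finger_force: 0.1
```

{"op": "play_rows", "data": {"xyz": [[0, 0, 0.05], [0, 0, 0.1], [0, 0, 0.15], [0, 0, 0.2], [0, 0, 0.2]], "turn": [0, 0, 0, 0, 0]}}

```text
time: 4.45
tool_pos: [0.5244, -0.1006, 0.0335]
ee_rot: [0.001, 0.633, 0.774, 0.0]
contact_force: [2.3, 3.4, 3.4]
opening: 0.0
finger_force: 1.8
```

{"op": "play_rows", "data": {"xyz": [[0, 0, 0.05], [0, 0, 0.1], [0, 0, 0.15], [0, 0, 0.2], [0, 0, 0.2]], "turn": [0, 0, 0, 0, 0]}}

```text
time: 5.08
tool_pos: [0.5248, -0.1007, 0.0328]
ee_rot: [0.001, 0.633, 0.774, 0.0]
contact_force: [-0.5, 4.1, 11.1]
opening: 0.001
finger_force: 5.6
```

```bash
python3 - <<'E'
from h import *
for c in("side","wrist"):cv2.imwrite(f"pics/{c}_LB.png",ctrl.snapshot(c))
s=ctrl.sense();print(s["contact_force"],s["tool_pos"],s["finger_force"])
E
```

```text
[-0.86718266  4.40130665 11.27547964] [ 0.52480557 -0.10075491  0.03277378] 5.552967538917812
```

{"op": "play_rows", "data": {"xyz": [[0, 0, -0.3], [0, 0, -0.6], [0, 0, -1.0], [0, 0, -1.2], [0, 0, -1.2]], "turn": [0, 0, 0, 0, 0]}}

```text
time: 5.8
tool_pos: [0.5236, -0.1007, 0.043]
ee_rot: [-0.0, 0.633, 0.774, -0.0]
contact_force: [-0.3, -0.2, 0.5]
opening: 0.004
finger_force: 0.0
```

```bash
python3 - <<'E'
from h import *
im=ctrl.snapshot("wrist");cv2.imwrite("pics/wrist_LB0.png",im)
for n in("LB","LB0"):
    im=cv2.imread(f"pics/wrist_{n}.png")
    for c,a in blobs(im,(3,130,150),(18,255,255),(0,0,512,384),60)[0]:print(n,a,c,ray("wrist",c,.035))
for z in(.035,.04):print(proj("wrist",[.461,-.19,z]))
go([.461,-.190,.08],1.775)
E
```

```text
[148.01560673 332.93013782]
[145.23820089 338.78056688]
t 5.85 pos [ 0.5236 -0.1007  0.0429] yaw 1.772 tilt -1.0 F [ 0.76  0.09 -0.09] q [-0.38  0.22  2.04 -0.    0.88 -0.58]
shift [-7.5  -7.92 -3.71] turn -0.003
```

```bash
python3 -c "
import cv2,numpy as np
a=[cv2.imread(f'pics/wrist_{n}.png')for n in('LB','LB0')]
cv2.imwrite('pics/cmp.png',np.hstack([cv2.resize(x[120:384,60:330],None,fx=1.45,fy=1.45) for x in a]))"
```

```text
(no output)
```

View pics/cmp.png

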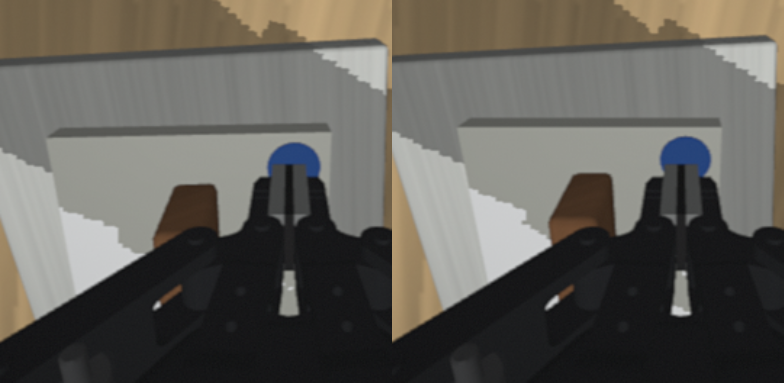

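The wrist comparison (pressed on the left, released on the right) shows the blue dot under the fingers. The board's far edge slopes slightly differently between the two, which hints at a tip but isn't conclusive. Next is the orange dot.

{"op": "play_rows", "data": {"xyz": [[0, 0, -3], [-1.5, -1.5, -5], [-4.5, -4.7, -5], [-7.5, -7.9, -5], [-7.5, -7.9, -3.5]], "turn": [0, 0, 0, 0, 0]}}

```text
time: 6.48
tool_pos: [0.4612, -0.1923, 0.079]
ee_rot: [0.002, 0.634, 0.773, -0.0]
contact_force: [-0.3, 0.7, 1.0]
opening: -0.0
finger_force: 0.0
```

{"op": "play_rows", "data": {"xyz": [[0, 0, 1], [0, 0, 2.5], [0, 0, 3.5], [0, 0, 3.5], [0, 0, 3.5]], "turn": [0, 0, 0, 0, 0]}}

```text
time: 7.1
tool_pos: [0.4618, -0.1899, 0.0432]
ee_rot: [0.0, 0.632, 0.775, 0.0]
contact_force: [-0.4, 0.2, -0.4]
opening: 0.002
finger_force: 0.0
```

```bash
python3 - <<'E'
from h import *
go([.461,-.190,.033],1.775)
E
```

```text
t 7.1 pos [ 0.4618 -0.1899  0.0432] yaw 1.772 tilt -1.0 F [-0.36  0.16 -0.4 ] q [-0.59  0.15  2.13 -0.    0.87 -0.8 ]
shift [ 0.   -0.08  1.02] turn -0.003
```

{"op": "play_rows", "data": {"xyz": [[0, 0, 0.2], [0, 0, 0.4], [0, 0, 0.6], [0, 0, 0.8], [0, 0, 0.8]], "turn": [0, 0, 0, 0, 0]}}

```text
time: 7.72
tool_pos: [0.4614, -0.19, 0.0351]
ee_rot: [-0.0, 0.633, 0.774, 0.0]
contact_force: [0.5, -0.8, 1.2]
opening: -0.005
finger_force: 0.3
```

{"op": "play_rows", "data": {"xyz": [[0, 0, 0.05], [0, 0, 0.1], [0, 0, 0.15], [0, 0, 0.2], [0, 0, 0.2]], "turn": [0, 0, 0, 0, 0]}}

```text
time: 8.35
tool_pos: [0.4615, -0.1902, 0.0332]
ee_rot: [0.0, 0.633, 0.775, -0.0]
contact_force: [-1.2, -2.2, 2.6]
opening: 0.0
finger_force: 1.3
```

{"op": "play_rows", "data": {"xyz": [[0, 0, 0.05], [0, 0, 0.1], [0, 0, 0.15], [0, 0, 0.2], [0, 0, 0.2]], "turn": [0, 0, 0, 0, 0]}}

```text
time: 8.98
tool_pos: [0.4617, -0.1903, 0.0323]
ee_rot: [0.0, 0.632, 0.775, -0.0]
contact_force: [-4.1, -1.0, 9.2]
opening: 0.001
finger_force: 5.0
```

```bash
python3 - <<'E'
from h import *
for c in("side","wrist"):cv2.imwrite(f"pics/{c}_LO.png",ctrl.snapshot(c))
go([.553,-.261,.033],1.955)
E
```

```text
t 9.075 pos [ 0.4617 -0.1903  0.0323] yaw 1.772 tilt -1.0 F [-3.59 -0.78  9.42] q [-0.59  0.17  2.13 -0.    0.84 -0.8 ]
shift [-8.75  7.53 -0.07] turn -0.183
```

{"op": "play_rows", "data": {"xyz": [[0, 0, -1], [0, 0, -3], [0, 0, -5.5], [0, 0, -7], [0, 0, -7]], "turn": [0, 0, 0, 0, 0]}}

```text
time: 9.7
tool_pos: [0.4621, -0.1902, 0.1021]
ee_rot: [0.001, 0.633, 0.774, 0.0]
contact_force: [0.5, 0.0, -0.3]
opening: -0.002
finger_force: 0.0
```

{"op": "play_rows", "data": {"xyz": [[-3, 2.5, 0], [-6, 5, 0], [-8.8, 7.5, 0], [-8.8, 7.5, 3], [-8.8, 7.5, 5.5]], "turn": [-0.06, -0.12, -0.18, -0.18, -0.18]}}

```text
time: 10.32
tool_pos: [0.5518, -0.2608, 0.0435]
ee_rot: [-0.001, 0.561, 0.828, 0.0]
contact_force: [-0.3, -0.1, -0.5]
opening: 0.001
finger_force: 0.0
```

```bash
python3 - <<'E'
from h import *
ctrl.snapshot("wrist")
im=ctrl.snapshot("wrist")
for c,a in blobs(im,*BL,(0,0,512,384),60)[0]:print(a,c,ray("wrist",c,.035))
go([.553,-.261,.035],1.955)
E
```

```text
71 [271.76056338 236.18309859] [ 0.55564574 -0.25225358  0.035     ]
1209 [475.70719603 331.91811414] [ 0.71682574 -0.26790077  0.035     ]
t 10.425 pos [ 0.5493 -0.259   0.0409] yaw 1.952 tilt -1.0 F [-0.21  1.1  -0.11] q [-0.61  0.37  1.86  0.    0.93 -0.99]
shift [-0.32  0.27  0.58] turn -0.003
```

{"op": "play_rows", "data": {"xyz": [[-0.2, 0.2, 0.1], [-0.3, 0.3, 0.2], [-0.3, 0.3, 0.4], [-0.3, 0.3, 0.6], [-0.3, 0.3, 0.6]], "turn": [0, 0, 0, 0, 0]}}

```text
time: 11.05
tool_pos: [0.5562, -0.2628, 0.04]
ee_rot: [-0.0, 0.56, 0.828, 0.0]
contact_force: [-0.4, -1.1, 0.3]
opening: 0.0
finger_force: 0.0
```

{"op": "play_rows", "data": {"xyz": [[0, 0, 0.05], [0, 0, 0.1], [0, 0, 0.15], [0, 0, 0.2], [0, 0, 0.2]], "turn": [0, 0, 0, 0, 0]}}

```text
time: 11.68
tool_pos: [0.5563, -0.2629, 0.038]
ee_rot: [-0.0, 0.56, 0.828, 0.0]
contact_force: [0.2, -0.5, -0.4]
opening: 0.001
finger_force: 0.0
```

Next I'll close the last 3 mm and press in steps.

{"op": "play_rows", "data": {"xyz": [[0, 0, 0.1], [0, 0, 0.2], [0, 0, 0.3], [0, 0, 0.3], [0, 0, 0.3]], "turn": [0, 0, 0, 0, 0]}}

```text
time: 12.3
tool_pos: [0.5564, -0.2629, 0.0351]
ee_rot: [0.0, 0.56, 0.828, -0.0]
contact_force: [0.2, 0.2, 0.7]
opening: 0.001
finger_force: 0.3
```

{"op": "play_rows", "data": {"xyz": [[0, 0, 0.05], [0, 0, 0.1], [0, 0, 0.15], [0, 0, 0.2], [0, 0, 0.2]], "turn": [0, 0, 0, 0, 0]}}

```text
time: 12.92
tool_pos: [0.5564, -0.2629, 0.0351]
ee_rot: [-0.0, 0.56, 0.828, -0.0]
contact_force: [-4.4, 2.4, 10.5]
opening: 0.002
finger_force: 5.2
```

The right board doesn't sink at all under 10 N (z stays at 35.1 mm), while both dots of the left board sank about 2 to 3 mm. So the left board is the rocker. I still have to press the right board's orange dot.

```bash
python3 - <<'E'
from h import *
cv2.imwrite("pics/side_RB.png",ctrl.snapshot("side"))
go([.5085,-.366,.035],1.955)
E
```

```text
t 12.975 pos [ 0.5564 -0.263   0.0351] yaw 1.952 tilt -1.0 F [-3.77  2.73  9.7 ] q [-0.61  0.39  1.84 -0.    0.91 -0.99]
shift [-7.78 -8.28  0.01] turn -0.003
```

{"op": "play_rows", "data": {"xyz": [[0, 0, -1], [0, 0, -2.5], [0, 0, -4.5], [0, 0, -5.5], [0, 0, -5.5]], "turn": [0, 0, 0, 0, 0]}}

```text
time: 13.6
tool_pos: [0.5572, -0.2634, 0.0898]
ee_rot: [0.002, 0.56, 0.828, -0.0]
contact_force: [0.2, -0.3, -0.0]
opening: -0.001
finger_force: 0.0
```

{"op": "play_rows", "data": {"xyz": [[-2.6, -2.8, 0], [-5.2, -5.5, 0], [-7.8, -8.3, 0], [-7.8, -8.3, 2.5], [-7.8, -8.3, 4.5]], "turn": [0, 0, 0, 0, 0]}}

```text
time: 14.22
tool_pos: [0.5074, -0.3661, 0.0414]
ee_rot: [-0.001, 0.561, 0.828, 0.0]
contact_force: [0.3, -0.0, -0.5]
opening: -0.001
finger_force: 0.0
```

{"op": "play_rows", "data": {"xyz": [[0, 0, 0], [0, 0, 0.3], [0, 0, 0.6], [0, 0, 0.8], [0, 0, 0.8]], "turn": [0, 0, 0, 0, 0]}}

```text
time: 14.85
tool_pos: [0.5084, -0.3661, 0.0352]
ee_rot: [0.0, 0.56, 0.828, -0.0]
contact_force: [0.4, -0.7, 0.3]
opening: 0.002
finger_force: 0.0
```

{"op": "play_rows", "data": {"xyz": [[0, 0, 0.1], [0, 0, 0.2], [0, 0, 0.3], [0, 0, 0.3], [0, 0, 0.3]], "turn": [0, 0, 0, 0, 0]}}

```text
time: 15.48
tool_pos: [0.5085, -0.3663, 0.0351]
ee_rot: [-0.001, 0.56, 0.828, 0.0]
contact_force: [-5.0, 4.9, 13.0]
opening: 0.002
finger_force: 6.4
```

{"op": "play_rows", "data": {"xyz": [[0, 0, -1], [0, 0, -4], [0, 0, -8], [0, 0, -11], [0, 0, -12]], "turn": [0, 0, 0, 0, 0]}}

```text
time: 16.1
tool_pos: [0.5093, -0.3672, 0.1549]
ee_rot: [0.002, 0.56, 0.828, -0.0]
contact_force: [0.2, -0.9, -0.1]
opening: 0.002
finger_force: 0.0
```

```bash
python3 - <<'E'
from h import *
cv2.imwrite("pics/top1.png",ctrl.snapshot("top"))
im=ctrl.snapshot("side")
for n,r,z in(("bl",BL,.035),("or",OR,.035)):
    for c,a in blobs(im,*r,(245,140,300,212))[0]:print(n,a,c,ray("side",c,z))
go([.492,-.143,.15],1.772)
E
```

```text
bl 14 [264.14285714 161.92857143] [ 0.55405895 -0.26245118  0.035     ]
bl 19 [257.57894737 195.89473684] [ 0.5257338  -0.09625145  0.035     ]
or 15 [282.66666667 180.73333333] [ 0.46251857 -0.19129116  0.035     ]
t 16.2 pos [ 0.5087 -0.3666  0.1531] yaw 1.952 tilt -1.0 F [-0.8   0.49 -0.77] q [-0.79  0.25  1.77 -0.    1.12 -1.17]
shift [21.38  6.76  0.27] turn 0.18
```

{"op": "play_rows", "data": {"xyz": [[5, 1.6, 0], [10, 3.2, 0], [15, 4.8, 0], [19, 6, 0], [21.4, 6.8, 0]], "turn": [0.04, 0.08, 0.12, 0.18, 0.18], "jaw": 5.5}}

```text
time: 16.82
tool_pos: [0.4902, -0.1397, 0.1497]
ee_rot: [-0.002, 0.632, 0.775, -0.0]
contact_force: [-1.0, 0.2, 0.0]
opening: 0.642
finger_force: 0.0
```

{"op": "play_rows", "data": {"xyz": [[0, 0, 0], [0, 0, 0], [0, 0, 0], [0, 0, 0], [0, 0, 0]], "turn": [0, 0, 0, 0, 0]}}

```text
time: 17.45
tool_pos: [0.4919, -0.1428, 0.152]
ee_rot: [-0.0, 0.633, 0.774, -0.0]
contact_force: [0.4, 0.5, 0.1]
opening: 0.646
finger_force: 0.0
```

```bash
python3 - <<'E'
from h import *
im=ctrl.snapshot("wrist");cv2.imwrite("pics/w2.png",im)
for n,r,z in(("bl",BL,.035),("or",((3,130,150),(18,255,255)),.035)):
    for c,a in blobs(im,*r,(0,0,512,384),60)[0]:print(n,a,c,ray("wrist",c,z))
go([.492,-.143,.04],1.772)
E
```

```text
bl 354 [302.60451977 145.12146893] [ 0.52504758 -0.09305115  0.035     ]
bl 275 [ 44.28       219.07636364] [ 0.27780776 -0.22251619  0.035     ]
bl 196 [290.48979592 290.67857143] [ 0.55348504 -0.2596867   0.035     ]
bl 117 [432.95726496 306.70940171] [ 0.72508941 -0.24842082  0.035     ]
bl 133 [387.01503759 371.45112782] [ 0.70841617 -0.35957278  0.035     ]
or 121 [219.50413223 224.1322314 ] [ 0.45961235 -0.19164604  0.035     ]
t 17.5 pos [ 0.4919 -0.1426  0.1521] yaw 1.771 tilt -1.0 F [ 0.14 -0.72  0.46] q [-0.48  0.01  2.04 -0.    1.09 -0.68]
shift [-0.04  0.   11.21] turn -0.001
```

View pics/w2.png

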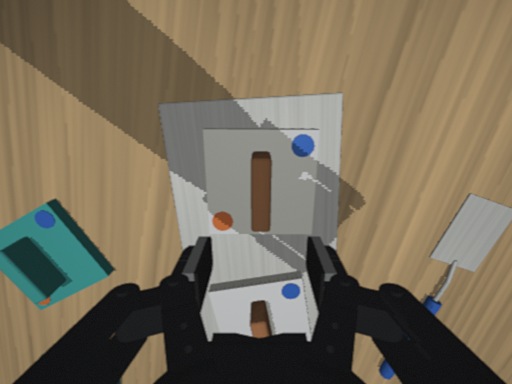

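The bar, centred at about (261,190), is aligned and midway between the fingers at (205,250) and (318,250). Now I'll go down and grasp.

{"op": "play_rows", "data": {"xyz": [[0, 0, 3], [0, 0, 6], [0, 0, 8.5], [0, 0, 10.3], [0, 0, 11]], "turn": [0, 0, 0, 0, 0]}}

```text
time: 18.12
tool_pos: [0.4914, -0.142, 0.0411]
ee_rot: [-0.001, 0.633, 0.774, -0.0]
contact_force: [-0.5, -0.7, 0.0]
opening: 0.645
finger_force: 0.0
```

{"op": "play_rows", "data": {"xyz": [[0, 0, 0], [0, 0, 0], [0, 0, 0], [0, 0, 0], [0, 0, 0]], "turn": [0, 0, 0, 0, 0], "jaw": 0, "newtons": 40}}

```text
time: 18.75
tool_pos: [0.4929, -0.1427, 0.0432]
ee_rot: [0.001, 0.633, 0.774, 0.0]
contact_force: [1.3, 0.1, 3.9]
opening: 0.203
finger_force: 44.3
```

{"op": "play_rows", "data": {"xyz": [[0, 0, 0], [0, 0, -0.5], [0, 0, -1.5], [0, 0, -3], [0, 0, -4]], "turn": [0, 0, 0, 0, 0]}}

```text
time: 19.38
tool_pos: [0.4921, -0.1424, 0.0833]
ee_rot: [0.001, 0.633, 0.775, 0.0]
contact_force: [-0.0, 1.0, -3.2]
opening: 0.203
finger_force: 43.2
```

```bash
python3 - <<'E'
from h import *
go([.517,.190,.14],1.76)
s=ctrl.sense();print(s["opening"],s["finger_force"])
E
```

```text
t 19.375 pos [ 0.4921 -0.1424  0.0833] yaw 1.772 tilt -1.0 F [-0.01  0.97 -3.25] q [-0.48  0.11  2.08 -0.    0.95 -0.68]
shift [32.07  9.08 -5.68] turn 0.012
0.20337431422780627 43.21386694908142
```

{"op": "play_rows", "data": {"xyz": [[1, 0.3, -1], [3.5, 1, -2.5], [7, 2, -3.5], [11, 3.1, -4], [15, 4.2, -4]], "turn": [0, 0, 0, 0, 0]}}

```text
time: 20.0
tool_pos: [0.5032, 0.0149, 0.1232]
ee_rot: [0.001, 0.633, 0.774, 0.0]
contact_force: [0.7, -0.5, -3.1]
opening: 0.202
finger_force: 43.1
```

{"op": "play_rows", "data": {"xyz": [[4, 1.1, 0], [8, 2.3, 0], [12, 3.4, 0], [15, 4.3, 0], [17, 4.9, 0]], "turn": [0, 0, 0, 0, 0]}}

```text
time: 20.62
tool_pos: [0.5165, 0.1917, 0.1224]
ee_rot: [-0.0, 0.632, 0.775, 0.0]
contact_force: [-0.1, -0.2, -3.8]
opening: 0.206
finger_force: 43.1
```

```bash
python3 - <<'E'
from h import *
ctrl.snapshot("top")
cv2.imwrite("pics/top2.png",ctrl.snapshot("top"));im=ctrl.snapshot("wrist");cv2.imwrite("pics/w3.png",im)
go([.518,.191,.034],1.76)
s=ctrl.sense();print(s["opening"],s["finger_force"])
E
```

```text
t 20.775 pos [0.5165 0.1907 0.1222] yaw 1.774 tilt -1.0 F [ 0.05 -0.55 -2.85] q [ 0.17  0.13  1.97 -0.    1.04 -0.03]
shift [0.01 0.15 8.82] turn 0.014
0.2003735313514836 43.226593136787415
```

View pics/w3.png

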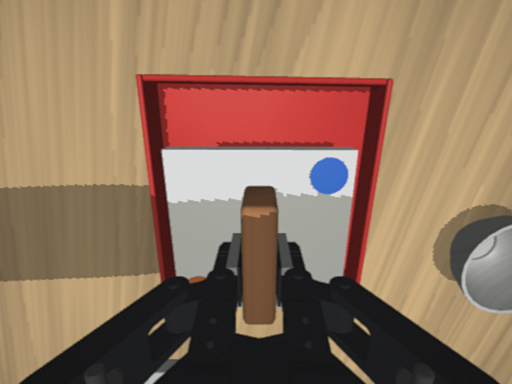

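The held board is centred between the tray's side walls (160 to 360 against walls at 140 and 390). Now I'll lower it.

{"op": "play_rows", "data": {"xyz": [[0, 0, 2], [0, 0.1, 4.5], [0, 0.1, 6.8], [0, 0.1, 8.2], [0, 0.1, 8.8]], "turn": [0, 0, 0, 0, 0]}}

```text
time: 21.4
tool_pos: [0.5177, 0.1892, 0.0334]
ee_rot: [-0.0, 0.633, 0.774, -0.001]
contact_force: [-0.2, 0.4, -2.6]
opening: 0.204
finger_force: 43.0
```

{"op": "play_rows", "data": {"xyz": [[0, 0, 0.1], [0, 0, 0.2], [0, 0, 0.3], [0, 0, 0.4], [0, 0, 0.4]], "turn": [0, 0, 0, 0, 0]}}

```text
time: 22.02
tool_pos: [0.5181, 0.1897, 0.0301]
ee_rot: [0.0, 0.633, 0.775, 0.0]
contact_force: [-0.8, -0.9, -3.2]
opening: 0.202
finger_force: 43.0
```

{"op": "play_rows", "data": {"xyz": [[0, 0, 0.05], [0, 0, 0.1], [0, 0, 0.15], [0, 0, 0.2], [0, 0, 0.2]], "turn": [0, 0, 0, 0, 0]}}

```text
time: 22.65
tool_pos: [0.5181, 0.1897, 0.0282]
ee_rot: [-0.0, 0.633, 0.775, -0.0]
contact_force: [0.0, -0.5, -2.1]
opening: 0.202
finger_force: 43.3
```

{"op": "play_rows", "data": {"xyz": [[0, 0, 0.02], [0, 0, 0.04], [0, 0, 0.06], [0, 0, 0.08], [0, 0, 0.1]], "turn": [0, 0, 0, 0, 0]}}

```text
time: 23.28
tool_pos: [0.5182, 0.1898, 0.0282]
ee_rot: [-0.0, 0.633, 0.775, -0.0]
contact_force: [-4.5, -0.7, 8.0]
opening: 0.197
finger_force: 44.7
```

{"op": "play_rows", "data": {"xyz": [[0, 0, -0.05], [0, 0, -0.05], [0, 0, -0.05], [0, 0, -0.05], [0, 0, -0.05]], "turn": [0, 0, 0, 0, 0], "jaw": 5}}

```text
time: 23.9
tool_pos: [0.5181, 0.1897, 0.0275]
ee_rot: [0.0, 0.633, 0.774, 0.0]
contact_force: [0.1, -0.3, -0.0]
opening: 0.588
finger_force: 0.0
```

{"op": "play_rows", "data": {"xyz": [[0, 0, -1], [0, 0, -3], [0, 0, -6], [0, 0, -9], [0, 0, -11]], "turn": [0, 0, 0, 0, 0]}}

```text
time: 24.52
tool_pos: [0.5189, 0.1899, 0.1402]
ee_rot: [0.001, 0.633, 0.774, 0.001]
contact_force: [0.4, -0.0, 0.5]
opening: 0.588
finger_force: 0.0
```

```bash
python3 - <<'E'
from h import *
ctrl.snapshot("wrist");ctrl.snapshot("wrist");im=ctrl.snapshot("wrist");cv2.imwrite("pics/w4.png",im)
for n,r in(("bl",BL),("or",((3,130,150),(18,255,255)))):
    for c,a in blobs(im,*r,(130,80,390,290),60)[0]:print(n,a,c,ray("wrist",c,.02))
go([.5495,.2375,.03],1.772)
E
```

```text
bl 344 [297.26453488 144.09593023] [0.54790231 0.23918412 0.02      ]
or 169 [360.33136095 194.01183432] [0.62413749 0.20231945 0.02      ]
or 332 [255.90060241 167.3313253 ] [0.51318627 0.20862824 0.02      ]
or 262 [218.95419847 219.02290076] [0.48574689 0.14562314 0.02      ]
t 24.675 pos [0.5191 0.1899 0.1394] yaw 1.772 tilt -1.0 F [ 0.9   0.33 -0.65] q [ 0.17  0.11  1.96  0.    1.07 -0.03]
shift [ 4.06  3.88 10.96] turn -0.0
```

View pics/w4.png

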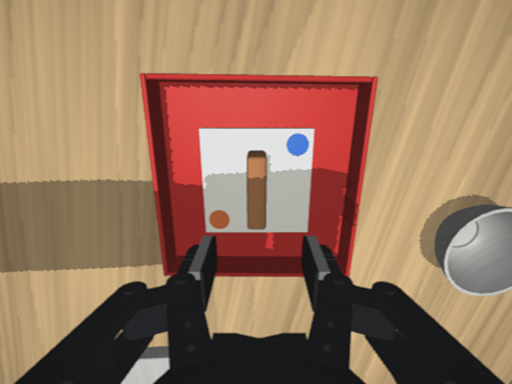

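The board lies flat and centred in the tray, with blue at (297,144), orange at (219,219) and the bowl well clear. Last is the confirming press on blue.

{"op": "play_rows", "data": {"xyz": [[1, 1, 0], [3, 2.7, 0], [4.2, 3.8, 2], [4.2, 3.8, 4.5], [4.2, 3.8, 7]], "turn": [0, 0, 0, 0, 0], "jaw": 0}}

```text
time: 25.3
tool_pos: [0.5465, 0.2392, 0.0651]
ee_rot: [-0.001, 0.632, 0.775, -0.001]
contact_force: [-0.2, 0.5, 0.2]
opening: 0.0
finger_force: 0.0
```

{"op": "play_rows", "data": {"xyz": [[0, 0, 1.5], [0, 0, 2.8], [0, 0, 3.6], [0, 0, 4.2], [0, 0, 4.2]], "turn": [0, 0, 0, 0, 0]}}

```text
time: 25.92
tool_pos: [0.547, 0.2384, 0.0255]
ee_rot: [-0.0, 0.633, 0.774, -0.0]
contact_force: [-0.3, -0.1, 0.6]
opening: -0.0
finger_force: 0.0
```

{"op": "play_rows", "data": {"xyz": [[0, 0, 0.15], [0, 0, 0.3], [0, 0, 0.4], [0, 0, 0.5], [0, 0, 0.6]], "turn": [0, 0, 0, 0, 0]}}

```text
time: 26.55
tool_pos: [0.5471, 0.2385, 0.0197]
ee_rot: [0.0, 0.633, 0.774, 0.0]
contact_force: [0.3, -0.1, 2.5]
opening: 0.002
finger_force: 0.8
```

{"op": "play_rows", "data": {"xyz": [[0, 0, 0.1], [0, 0, 0.2], [0, 0, 0.3], [0, 0, 0.35], [0, 0, 0.35]], "turn": [0, 0, 0, 0, 0]}}

```text
time: 27.18
tool_pos: [0.5479, 0.2389, 0.0176]
ee_rot: [0.0, 0.633, 0.774, 0.001]
contact_force: [-0.7, 0.8, 6.9]
opening: -0.0
finger_force: 3.6
```

{"op": "play_rows", "data": {"xyz": [[0, 0, 0.05], [0, 0, 0.1], [0, 0, 0.1], [0, 0, 0.1], [0, 0, 0.1]], "turn": [0, 0, 0, 0, 0]}}

```text
time: 27.8
tool_pos: [0.548, 0.2389, 0.0175]
ee_rot: [0.0, 0.633, 0.775, 0.001]
contact_force: [-3.7, 0.9, 11.4]
opening: 0.001
finger_force: 5.7
```

The dot sank 2 to 3 mm and then hit a stop, so the board itself tips. I'll release gently, retreat and check.

{"op": "play_rows", "data": {"xyz": [[0, 0, -0.2], [0, 0, -0.4], [0, 0, -0.6], [0, 0, -1], [0, 0, -2]], "turn": [0, 0, 0, 0, 0]}}

```text
time: 28.42
tool_pos: [0.5458, 0.2381, 0.0342]
ee_rot: [-0.001, 0.633, 0.774, -0.001]
contact_force: [-0.5, 0.8, 0.4]
opening: 0.002
finger_force: 0.0
```

{"op": "play_rows", "data": {"xyz": [[0, 0, -2], [0, 0, -5], [0, 0, -9], [-2, -2, -12], [-4, -4, -13]], "turn": [0, 0, 0, 0, 0]}}

```text
time: 29.05
tool_pos: [0.5171, 0.1912, 0.1696]
ee_rot: [0.002, 0.632, 0.775, 0.002]
contact_force: [-0.5, 0.3, -0.2]
opening: 0.002
finger_force: 0.0
```

{"op": "play_rows", "data": {"xyz": [[0, 0, 0], [0, 0, 0], [0, 0, 0], [0, 0, 0], [0, 0, 0]], "turn": [0, 0, 0, 0, 0]}}

```text
time: 29.68
tool_pos: [0.5157, 0.1915, 0.1646]
ee_rot: [-0.0, 0.632, 0.775, -0.0]
contact_force: [-0.5, 0.5, 0.9]
opening: -0.002
finger_force: 0.0
```

```bash
python3 - <<'E'
from h import *
im=ctrl.snapshot("wrist")
for n,r in(("bl",BL),("or",((3,130,150),(18,255,255)))):
    for c,a in blobs(im,*r,(130,80,390,290),60)[0]:print(n,a,c,ray("wrist",c,.02))
cv2.imwrite("pics/side9.png",ctrl.snapshot("side"));go([0,0,0])
E
```

```text
bl 290 [299.29310345 143.05517241] [0.55001045 0.23897021 0.02      ]
or 72 [367.5        114.54166667] [0.61124116 0.2811124  0.02      ]
or 294 [261.39455782 163.94897959] [0.51525985 0.20882312 0.02      ]
or 221 [226.00904977 212.16742081] [0.48673022 0.14496328 0.02      ]
t 29.775 pos [0.5157 0.1914 0.1648] yaw 1.772 tilt -1.0 F [-0.48 -0.17 -0.83] q [ 0.17  0.08  1.94  0.    1.12 -0.03]
shift [ -8.45 -54.35  16.51] turn None
```

View pics/side9.png

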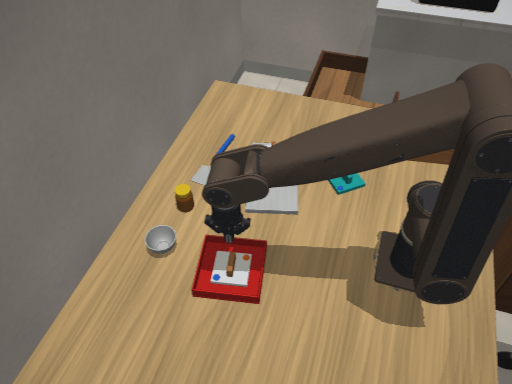

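The side view shows the board flat in the tray at (232,268), with the bowl, jar and spatula where they were and the arm clear.

```bash
python3 -c "
from rig import ctrl
print(ctrl.finish_job())"
```

```text
the job is handed in; nothing more can be done
None
```

The left-hand board is the one that rocks: its dots sank 2–3 mm under the press, on the plate and again in the red tray, where it now lies flat. The right-hand board stayed level under 10–13 N and was left where it lay, and the job is handed in (no verdict was returned).

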